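# Park the ring mandrel

### The arm

A 6-joint arm with a two-finger parallel gripper is mounted at the origin on the work surface. World frame = base frame: x ahead of the robot, y to its left, z up, the work surface at z = 0. Lengths are in mm, angles in rad, forces in N, time in s.
With the tool pointing down it reaches from about 350 to 875 mm from the base axis. Payload 4.2 kg.
Tool frame: the origin (TCP) lies midway between the tips of the shut fingers; the grasp point (between the pads) lies 19 mm behind it (arm.tcp_to_grasp is the distance from the TCP to the grasp point, in mm); z points along the fingers, y is the line along which they close (so a half turn about z gives the same grasp; the last joint's range is limited). The gripper opens to 85 mm and grips with 20 to 120 N. Pads are 22 mm wide; open, the fingers measure 114 mm over their backs; the gripper's body (76 mm by 85 mm) begins 54 mm behind the grasp point. The pads swing forward as they close: fully open they stand 13 mm farther back than shut.
Start: joints at [-0.982, 0.385, 0.008, 0, -1.194, -0.259], TCP at [202.424, -591.29, 231.312] pointing down, gripper open.
Joint ranges: [-3.14, 3.14], [-1.21, 2.06], [-1.07, 1.41], [-3.16, 2.05], [-2.99, -0.16], [-3.1, 3.1]. Speed limits (rad/s): [2.79, 2.79, 3.14, 3.14, 3.14, 3.14].

### API

Orientations are given as a unit quaternion [x, y, z, w].
In Python, from bench import arm, imaging, job, models gives the robot as it stands.
- The arm moves only by the tool arm_command, never from a script. Its argument "rows" is a list of rows, each an object with "grip": the opening, from 0 (shut) to 1 (fully open); "linear": the shift along the tool's x, y, z in mm, a list of three; "rot": the turn, a rotation vector about the tool's x, y, z in rad, a list of three. In form: [{"grip": grip, "linear": [tx, ty, tz], "rot": [rx, ry, rz]}, ...]. A call has 1 to 10 rows; each row is the pose to reach, as a shift and turn from the pose commanded when the call began, along the tool's axes at that moment; what a row does not reach only later rows make up. A row lasts 1/8 s, in which the tool goes at most 62.5 mm and 10.7 degrees, less where a joint would pass 70% of its speed; a pose out of reach is approached as far as the arm can. A call with a gripper value outside its range is refused whole. The fingers move at their own pace and stop on an object; the grip force is fixed at half the most. Time passes only in rows, so rows that repeat a pose let the fingers close. It gives the time, the measured TCP pose, the force, the opening and the grip force at its end, in the units of the state.
- arm.read_state(): the state, without advancing time (a new reading comes with each control period).
- imaging.get_image(name): name is "side" or "top" or "wrist"; returns a dict with "frame" (400x640x3 uint8, red, green, blue), "fx", "fy", "cx", "cy" (pixels), "extrinsics" (4x4, takes a point from world to camera coordinates); the wrist camera has in their place "T_tool_cam" (4x4, takes a point from camera to tool coordinates, whose origin is the TCP and whose axes are the flange's). Camera axes: x right, y down, z forward; pixel columns grow to the right and rows downward; lengths in mm; the calibration is good to about 2 mm. A picture is of the moment at which its call begins: read the wrist's pose just before it. There is no depth.
- job.job_done(): hands the job in; it is judged then, once.
Trained networks look in a picture, given as the dict that the camera call returned (one of the last four; its "shot" number tells which), for a name from the list of things; names that differ only in an ending like _2 or _b are one class to them, and where a whole thing is asked for, a point or a joint stands for the part that bears it (a point fixed in the world has none). Each returns a list of dicts, best first, with "score" (0 to 1); they miss things now and then, are a little off and sometimes report something else, mostly with a low value. They report only what shows in the picture. A call takes as long as a camera call. They do not tell look-alikes from the thing itself.
- models.spot_in(picture, query): "rect" ([left, top, right, bottom] in pixels, round what is visible of it).
- models.tip_of(picture, query): "pixel" ([column, row] in pixels: a listed point, or the origin of a listed thing).
The state is a dict: "clock": time; "joints": joint angles; "joint_vel": joint speeds; "joint_efforts": joint torques, N m; "position": TCP position; "ee_rot": TCP orientation; "contact_force": force on the tool from outside, world axes, zero at the start; "wrist_torque": the same for the moment, N m; "gripper_width": finger opening in mm; "grasp_force": force on a finger pad.
Only numpy, scipy, OpenCV 4.12 (cv2) and the standard library are available. Lean on these libraries where they do the work, as an engineer would, in place of code of your own. Each camera call takes 0.05 s, during which the arm holds its last target. There are 200 camera calls.

### The job

Slide the tall ring mandrel across the bench into the empty parking bay by pushing it gently, low down on its foot, until the foot is home against the bay's back wall. Keep it standing upright on the bench all the way (never lift it), do not touch its polished shaft, and leave the other things where they are.

Things in the scene. Friction and masses are not known exactly. Their poses are not given: they have to be found in the camera images.
- mandrel: The tall ring mandrel, loose, standing on the bench: a round dark steel foot 50 mm in diameter and 24 mm high with a slender polished shaft rising from its middle; 220 mm tall in all, about 0.5 to 0.9 kg. Origin: centre of the foot's underside, z up along the shaft. Round, so its yaw means nothing. It slides when pushed at the foot and topples when pushed high.
- shaft: The mandrel's polished steel shaft, fixed in the foot: 22 mm in diameter just above the foot for 15 mm, then tapering from 20 mm to 12 mm at the top, 196 mm long. Origin: on the mandrel's axis at the top of the foot (24 mm above the bench), z up. Not to be touched.
- bay_empty: The empty parking bay, fixed to the bench: a low U of aluminium strips 18 mm high, 12 mm thick, no floor. Origin on the bench where the foot's centre is when home; +y points into the bay. Inner faces: back wall y = +25 mm, sides x = -30 and +30 mm for y = -25 to +25 mm; then wings flare out at 40 degrees to a mouth about 80 mm wide (122 mm over the outsides) at y = -50 mm.
- bay_taken: An identical bay, fixed to the bench, in which the short stake stands. Origin and axes as for the empty bay.
- stake: A short dark steel forming stake with a mushroom head, standing loose in the taken bay: foot 42 mm in diameter, 114 mm tall, origin at the centre of its underside, z up. Leave alone.
- oil: A small white plastic bottle with a black cap, standing on the bench: 44 mm in diameter, 130 mm tall, origin at the centre of its underside, z up. Leave alone.
- dapping: A steel dapping block with round hollows, 65 x 65 x 40 mm, on the bench: origin at the centre of its underside, z up. Leave alone.
Not all that is in view belongs to the job. Of the things that look like the mandrel, the smaller one is meant. Leave any green look-alike of the bay_empty alone.

How it is judged:
By the outcome, as a careful person would: the job done as asked, in the order asked, and still so for the second after the job is handed in, with the robot touching nothing.
It also fails if it takes over 51 s, if anything falls off the work surface, if the arm or the gripper's body presses on something with over 40 N, if the wrist force passes 120 N, or if a joint passes its speed limit or range.

## Working session

There is one attempt and no reset: what is moved stays moved. The work goes in short steps, Python scripts to look and compute and a tool call to move; the robot and the scene stay as the last step left them, time stands still between calls to the robot, and variables do not carry over. Pictures are saved under pics/ and viewed, at most 10 in all, crops included, and the job is handed in when it is done.

Besides the shell and the picture viewer there is one more tool, called after "Request:" in YAML: its name, and indented under it one key for each argument. arm_command: Moves the arm, as the interface text tells. Its arguments: {"type":"object","properties":{"rows":{"type":"array"}},"required":["rows"]}

```bash
mkdir -p pics; cat > h.py <<'E'
import numpy as np, cv2
from bench import arm, imaging, job, models
from scipy.spatial.transform import Rotation as R
def T(im,st=None):
    if 'extrinsics' in im: return np.linalg.inv(np.array(im['extrinsics']))
    W=np.eye(4); W[:3,:3]=R.from_quat(st['ee_rot']).as_matrix(); W[:3,3]=st['position']
    return W@np.array(im['T_tool_cam'])
def px(im,p,z=0,st=None):
    M=T(im,st); d=M[:3,:3]@np.array([(p[0]-im['cx'])/im['fx'],(p[1]-im['cy'])/im['fy'],1])
    return M[:3,3]+d*(z-M[2,3])/d[2]
def proj(im,P,st=None):
    q=np.linalg.inv(T(im,st))@np.append(P,1); return im['fx']*q[0]/q[2]+im['cx'],im['fy']*q[1]/q[2]+im['cy']
def save(im,n): cv2.imwrite('pics/'+n,cv2.cvtColor(np.asarray(im['frame']),cv2.COLOR_RGB2BGR))
E
python3 - <<'E'
from h import *
for c in ['top','side']:
    im=imaging.get_image(c); save(im,c+'0.png')
    print(c,T(im)[:3,3].round())
    for q in ['mandrel','bay_empty','bay_taken','stake','oil','dapping']:
        for f,k in ((models.tip_of,'pixel'),(models.spot_in,'rect')):
            for r in f(im,q)[:3]:
                print(q,k,np.round(r[k]),round(r['score'],2), px(im,r[k])[:2].round() if k=='pixel' else '')
print(arm.read_state())
E
```

```text
top [ 507.   42. 1141.]
mandrel pixel [423. 232.] 0.94 [ 516. -229.]
mandrel pixel [401. 192.] 0.73 [ 617. -173.]
mandrel pixel [401. 189.] 0.46 [ 625. -172.]
mandrel rect [390. 181. 424. 201.] 0.61 
mandrel rect [411. 217. 459. 241.] 0.59 
mandrel rect [382. 134. 413. 168.] 0.27 
bay_empty pixel [190. 251.] 0.86 [454. 364.]
bay_empty rect [234. 216. 273. 262.] 0.69 
bay_empty rect [170. 230. 211. 275.] 0.69 
bay_taken pixel [246. 174.] 0.6 [654. 229.]
bay_taken rect [233. 154. 270. 198.] 0.97 
stake pixel [251. 168.] 0.63 [670. 218.]
stake rect [239. 161. 260. 182.] 0.52 
oil pixel [340. 145.] 0.75 [736. -11.]
oil rect [333. 129. 348. 156.] 0.56 
dapping pixel [398. 150.] 0.72 [ 726. -162.]
dapping rect [380. 136. 411. 167.] 0.57 
side [ 189.  729. 1019.]
mandrel pixel [354. 150.] 0.87 [ 611. -169.]
mandrel pixel [391. 149.] 0.64 [ 522. -231.]
mandrel rect [377.  62. 411. 156.] 0.93 
mandrel rect [346.  92. 362. 156.] 0.77 
mandrel rect [239. 225. 290. 255.] 0.66 
bay_empty pixel [301. 320.] 0.71 [453. 357.]
bay_empty pixel [320. 266.] 0.55 [490. 215.]
bay_empty rect [273. 289. 331.
[... 453 characters left out ...]
': array([-9.82353052e-01,  3.84697968e-01,  7.91031900e-03,  3.09949243e-05,
       -1.19401744e+00, -2.58580662e-01]), 'joint_vel': array([ 0.00189892,  0.00341648,  0.00070585,  0.00187728, -0.00018122,
       -0.00018618]), 'joint_efforts': array([-4.53885186e-04, -3.92097330e+01,  1.88615119e+01,  4.19089481e+00,
       -4.11000019e-04, -5.79423975e-08]), 'position': array([ 202.44484827, -591.28625923,  231.32195669]), 'ee_rot': array([-1.64190194e-01,  9.86428700e-01, -1.92662387e-06, -1.49383734e-05]), 'contact_force': array([ 0.08597138, -0.37077894, -0.34778751]), 'wrist_torque': array([ 0.00689965,  0.01817495, -0.042905  ]), 'grasp_force': 0.0, 'gripper_width': 85.52649711515089}
```

```bash
python3 - <<'E'
import cv2
a=cv2.imread('pics/top0.png')[110:300,150:480]; cv2.imwrite('pics/tc.png',cv2.resize(a,None,fx=2.4,fy=2.4,interpolation=2))
a=cv2.imread('pics/side0.png')[50:360,200:440]; cv2.imwrite('pics/sc.png',cv2.resize(a,None,fx=1.9,fy=1.9,interpolation=2))
E
```

```text
(no output)
```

View pics/tc.png

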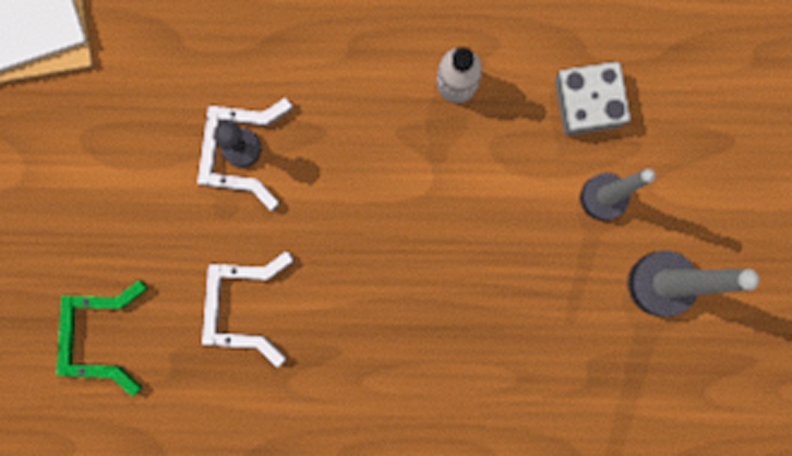

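View pics/sc.png

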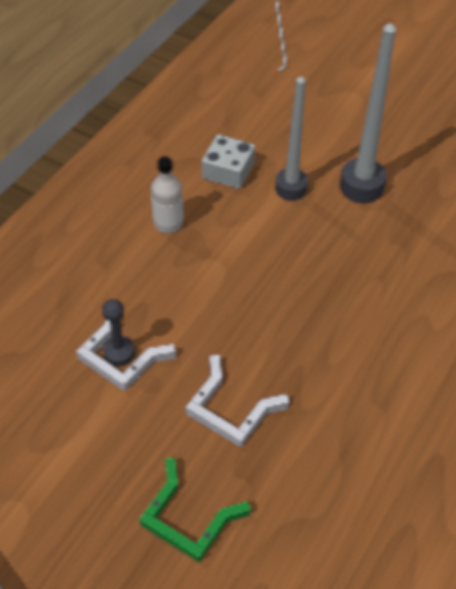

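The top crop shows the small mandrel's foot at (606,197), the big look-alike at (663,283), the empty white bay near (240,305) opening right, and the taken bay above it. The side crop agrees: the small mandrel is at (291,185) and the big one stands close by at (363,180). I need to know how the arm clears the big one, so I'll look at the full views and fit the bay pose.

```bash
cat > bay.py <<'E'
from h import *
from scipy.optimize import minimize
def outline(z):
    a=np.radians(40); w=25/np.cos(a)  # wings: from (30,-25) out to y=-50
    # inner polyline and outer (12 mm) polyline
    inn=[(-40-0,-50),(-30,-25)]
    dx=25*np.tan(a); dx=min(dx,21)
    i=[(-30-dx,-50),(-30,-25),(-30,25),(30,25),(30,-25),(30+dx,-50)]
    return i
def polys():
    a=np.radians(40); L=(61-42)/np.sin(a)
    n=np.array([np.cos(a),np.sin(a)])*0
    out=[]
    out.append([(-42,25),(42,25),(42,37),(-42,37)])
    for s in (1,-1):
        out.append([(s*30,-25),(s*42,-25),(s*42,37),(s*30,37)])
        # wing: direction (sin40,-cos40); mouth 80 inside, 122 outside
        out.append([(s*30,-25),(s*42,-25),(s*61,-42.5),(s*53,-50),(s*51,-50)])
    return out
def render(im,p,z=18,s=4):
    m=np.zeros((400*s,640*s),np.uint8); c,si=np.cos(p[2]),np.sin(p[2])
    for poly in polys():
        q=[proj(im,[p[0]+c*u-si*v,p[1]+si*u+c*v,z]) for u,v in poly]
        cv2.fillPoly(m,[np.round((np.array(q)+.5)*s).astype(int)],255)
    return cv2.resize(m,(640,400),interpolation=cv2.INTER_AREA)/255.
def fit(im,p0):
    f=np.asarray(im['frame']).astype(float); f=cv2.GaussianBlur(f,(3,3),0)
    x,y=map(int,proj(im,[p0[0],p0[1],18]))
    w=np.zeros((400,640)); w[max(0,y-42):y+42,max(0,x-42):x+42]=1
    m=np.clip((f[...,2]-110)/60,0,1)*w
    nb=cv2.GaussianBlur(m,(0,0),1.5)
    obj=lambda p:-np.sum(cv2.GaussianBlur(render(im,p),(0,0),1.5)*nb)/np.linalg.norm(cv2.GaussianBlur(render(im,p),(0,0),1.5))/np.linalg.norm(nb)
    best=None
    for dy in (0,.15,-.15):
        r=minimize(obj,[p0[0],p0[1],p0[2]+dy],method='Nelder-Mead',options=dict(initial_simplex=[[p0[0],p0[1],p0[2]+dy],[p0[0]+8,p0[1],p0[2]+dy],[p0[0],p0[1]+8,p0[2]+dy],[p0[0],p0[1],p0[2]+dy+.15]],maxiter=120))
        if best is None or r.fun<best.fun: best=r
    return best
E
python3 - <<'E'
from bay import *
for c in ('top','side'):
    im=imaging.get_image(c); r=fit(im,[488,215,-.11]); print(c,r.x.round(3),r.fun)
    for n,z in (('s',24),('b',30)):pass
a=[cv2.resize(cv2.imread(f'pics/{c}0.png'),(480,300),interpolation=3) for c in('top','side')]
cv2.imwrite('pics/both.png',np.vstack(a))
E
```

```text
top [ 4.92998e+02  2.11885e+02 -4.40000e-02] -0.9970595854626975
side [ 4.91567e+02  2.15212e+02 -4.70000e-02] -0.9446885276086674
```

View pics/both.png

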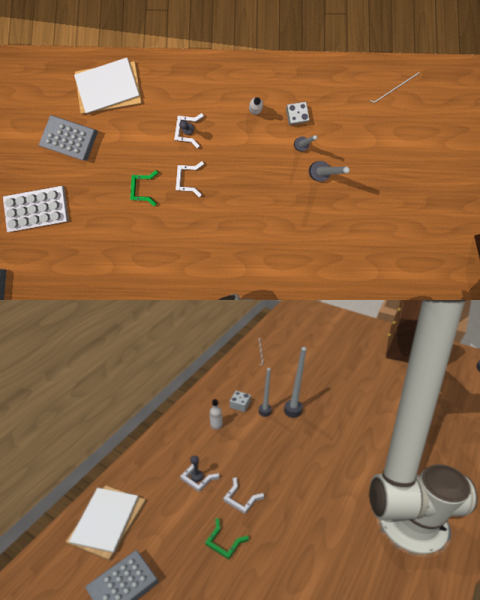

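Top half: the bench with the small mandrel at (303,144), the big one beside it at (320,170), and the bay at (190,180) opening right. Bottom half: the arm's base at (415,520). The bay fit is about (492.5, 213), yaw -0.045. The forearm must not sweep the 305 mm tall big look-alike, so I rise first and read the kinematics.

Request:
arm_command:
  rows:
    - {"grip":1,"linear":[0,0,-60],"rot":[0,0,0]}
    - {"grip":1,"linear":[0,0,-120],"rot":[0,0,0]}
    - {"grip":1,"linear":[0,0,-180],"rot":[0,0,0]}
    - {"grip":1,"linear":[-60,0,-240],"rot":[0,0,0]}
    - {"grip":1,"linear":[-120,0,-240],"rot":[0,0,0]}
    - {"grip":1,"linear":[-120,0,-240],"rot":[0,0,0]}

```text
clock: 2.15
position: [318.8, -551.4, 471.9]
ee_rot: [-0.166, 0.986, -0.0, 0.001]
contact_force: [-0.1, -1.0, -0.8]
gripper_width: 85.2
grasp_force: 0.0
```

```bash
python3 - <<'E'
from h import *
s=arm.read_state(); print(s['joints'].round(4),s['position'].round(1),s['ee_rot'].round(4),s['clock'])
im=imaging.get_image('side'); save(im,'s1.png')
E
```

```text
[-7.932e-01  3.663e-01  5.611e-01 -6.000e-04 -1.764e+00 -4.444e-01] [ 318.8 -551.4  471.9] [-1.659e-01  9.861e-01 -5.000e-04  7.000e-04] 2.15
```

View pics/s1.png

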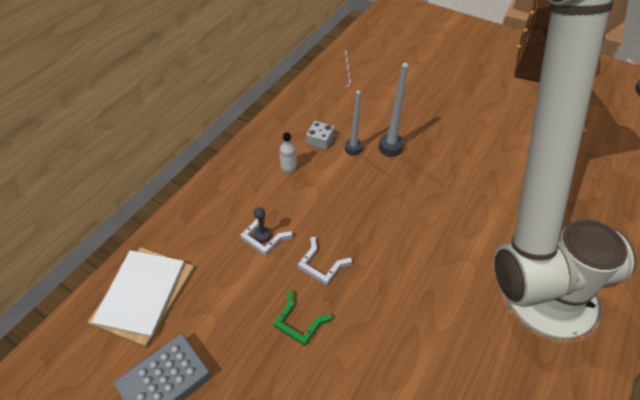

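The arm's upper tube stands on the base at (545,250), with the shoulder caps at (510,275) and (595,240). I'll check by projection which side the shoulder is offset to, and measure the foot centres precisely from the dark-disc ellipses.

```bash
python3 - <<'E'
from h import *
im=imaging.get_image('side')
a=-.793; d=np.array([np.cos(a),np.sin(a),0]); r=np.array([np.sin(a),-np.cos(a),0])
for z in (0,150,200): print(z,[tuple(np.round(proj(im,k*r+[0,0,z]))) for k in (-160,-80,0,80,160)], 'fwd',np.round(proj(im,100*d+[0,0,z])))
for k in (-160,0,160): print(k,[tuple(np.round(proj(im,k*r+[0,0,190]+L*(np.sin(.366)*d+np.array([0,0,np.cos(.366)]))))) for L in (0,150,300)])
for c in ('top','side'):
    im=imaging.get_image(c); f=np.asarray(im['frame']).astype(float)
    for n,P in (('small',(613,-171)),('big',(517,-230))):
        x,y=map(int,proj(im,[*P,24])); w=22
        m=np.zeros((400,640),np.uint8); blue=(f[...,0]-f[...,2]<15)&(f.max(2)<110)
        m[y-w:y+w,x-w:x+w]=blue[y-w:y+w,x-w:x+w]
        nn,l,s,cc=cv2.connectedComponentsWithStats(m); i=1+np.argmax(s[1:,4]); print(c,n,s[i],px(im,(s[i,0]+s[i,2]/2-.5,s[i,1]+s[i,3]/2-.5),12)[:2].round(1))
    
E
```

```text
0 [(np.float64(485.0), np.float64(310.0)), (np.float64(518.0), np.float64(303.0)), (np.float64(550.0), np.float64(296.0)), (np.float64(581.0), np.float64(289.0)), (np.float64(612.0), np.float64(283.0))] fwd [528. 259.]
150 [(np.float64(506.0), np.float64(277.0)), (np.float64(542.0), np.float64(270.0)), (np.float64(578.0), np.float64(262.0)), (np.float64(612.0), np.float64(255.0)), (np.float64(646.0), np.float64(248.0))] fwd [552. 224.]
200 [(np.float64(514.0), np.float64(264.0)), (np.float64(552.0), np.float64(257.0)), (np.float64(588.0), np.float64(250.0)), (np.float64(624.0), np.float64(242.0)), (np.float64(659.0), np.float64(235.0))] fwd [561. 210.]
-160 [(np.float64(512.0), np.float64(267.0)), (np.float64(523.0), np.float64(202.0)), (np.float64(536.0), np.float64(125.0))]
0 [(np.float64(586.0), np.float64(252.0)), (np.float64(603.0), np.float64(188.0)), (np.float64(623.0), np.float64(111.0))]
160 [(np.float64(657.0), np.float64(238.0)), (np.float64(679.0), np.float64(174.0)), (np.float64(706.0), np.float64(97.0))]
top small [392 183  28  19 296] [ 615.8 -181.1]
top big [412 215  35  27 547] [ 525.4 -241. ]
side small [346 121  16  34 229] [ 632.2 -203.2]
side big [380 121  23  35 407] [ 537.1 -260.2]
```

The upper tube is left of the base plane and the wrist sits right of it, so the forearm runs about along j1, well left of the big mandrel. I'll compute the hover pose behind the small mandrel: lean 30° and fingers forming a cradle.

```bash
cat >> h.py <<'E'
def pose(P,az,tilt,sgn):
    """tool at P, push azimuth az (rad), leaning back by tilt; tool x along sgn*push"""
    p=np.array([np.cos(az),np.sin(az),0]); k=np.array([0,0,1.])
    z=p*np.sin(tilt)-k*np.cos(tilt); x=sgn*(p*np.cos(tilt)+k*np.sin(tilt))
    return np.array(P,float),R.from_matrix(np.c_[x,np.cross(z,x),z])
def rel(st,P,Rt):
    R0=R.from_quat(st['ee_rot']); return R0.inv().apply(P-st['position']).round(1),(R0.inv()*Rt).as_rotvec().round(3)
E
python3 - <<'E'
from h import *
s=arm.read_state(); im=imaging.get_image('wrist'); print(np.round(im['T_tool_cam'],3))
az=np.arctan2(.927,-.375); print(s['joints'].round(3))
for sg in (1,-1):
    for P in ((560,-420,450),(655,-270,400)):print(sg,P,rel(s,*pose(P,az,np.radians(30),sg)), rel(s,*pose(P,az,0,sg)))
E
```

```text
[[ 0.00000e+00 -9.53000e-01 -3.04000e-01  7.80030e+01]
 [ 1.00000e+00  0.00000e+00  0.00000e+00  3.40000e-02]
 [ 0.00000e+00 -3.04000e-01  9.53000e-01 -1.43103e+02]
 [ 0.00000e+00  0.00000e+00  0.00000e+00  1.00000e+00]]
[-0.798  0.366  0.557  0.    -1.764 -0.443]
1 (560, -420, 450) (array([-274.4,   46.2,   20.5]), array([-0.396,  0.417,  1.478])) (array([-274.4,   46.2,   20.5]), array([ 0.   , -0.002,  1.516]))
1 (655, -270, 400) (array([-412.8,  157.3,   70.5]), array([-0.396,  0.417,  1.478])) (array([-412.8,  157.3,   70.5]), array([ 0.   , -0.002,  1.516]))
-1 (560, -420, 450) (array([-274.4,   46.2,   20.5]), array([-0.423, -0.402, -1.585])) (array([-274.4,   46.2,   20.5]), array([ 0.002,  0.   , -1.626]))
-1 (655, -270, 400) (array([-412.8,  157.3,   70.5]), array([-0.423, -0.402, -1.585])) (array([-412.8,  157.3,   70.5]), array([ 0.002,  0.   , -1.626]))
```

Request:
arm_command:
  rows:
    - {"grip":0.7,"linear":[-41,16,7],"rot":[-0.042,-0.04,-0.159]}
    - {"grip":0.5,"linear":[-83,31,14],"rot":[-0.085,-0.08,-0.317]}
    - {"grip":0.3,"linear":[-124,47,21],"rot":[-0.127,-0.121,-0.476]}
    - {"grip":0.25,"linear":[-165,63,28],"rot":[-0.169,-0.161,-0.634]}
    - {"grip":0.25,"linear":[-206,79,35],"rot":[-0.212,-0.201,-0.793]}
    - {"grip":0.25,"linear":[-248,94,42],"rot":[-0.254,-0.241,-0.951]}
    - {"grip":0.25,"linear":[-289,110,49],"rot":[-0.296,-0.281,-1.11]}
    - {"grip":0.25,"linear":[-330,126,56],"rot":[-0.338,-0.322,-1.268]}
    - {"grip":0.25,"linear":[-372,142,63],"rot":[-0.381,-0.362,-1.427]}
    - {"grip":0.25,"linear":[-413,157,70],"rot":[-0.423,-0.402,-1.585]}

```text
clock: 3.65
position: [655.6, -271.0, 401.1]
ee_rot: [0.802, -0.539, -0.214, -0.145]
contact_force: [0.2, -1.3, 0.5]
gripper_width: 21.4
grasp_force: 0.0
```

Request:
arm_command:
  rows:
    - {"grip":0.25,"linear":[0,0,0],"rot":[0,0,0]}

```text
clock: 3.78
position: [658.2, -269.0, 395.7]
ee_rot: [0.801, -0.539, -0.218, -0.145]
contact_force: [0.4, -0.2, -1.5]
gripper_width: 21.5
grasp_force: 0.0
```

```bash
python3 - <<'E'
from h import *
s=arm.read_state(); im=imaging.get_image('wrist'); save(im,'w1.png'); im2=imaging.get_image('side'); save(im2,'s2.png')
print(s['joints'].round(3),s['position'].round(1),s['gripper_width'].round(1),s['clock'])
for r in models.tip_of(im,'mandrel')[:3]: print(np.round(r['pixel']),r['score'],px(im,r['pixel'],0,s).round(1))
for r in models.tip_of(im2,'mandrel')[:3]: print(np.round(r['pixel']),r['score'],px(im2,r['pixel'],0).round(1))
az=np.arctan2(.927,-.375)
for z in (300,200,100,40): print(rel(s,*pose((648,-254,z),az,np.radians(30),-1)))
cv2.imwrite('pics/b2.png',np.vstack([cv2.resize(cv2.imread(f'pics/{c}.png'),(480,300),interpolation=3) for c in('w1','s2')]))
E
```

```text
Traceback (most recent call last):
AttributeError: 'float' object has no attribute 'round'
```

```bash
python3 - <<'E'
from h import *
s=arm.read_state(); im=imaging.get_image('wrist'); save(im,'w1.png'); im2=imaging.get_image('side'); save(im2,'s2.png')
print(s['joints'].round(3),s['position'].round(1),s['gripper_width'],s['clock'])
for r in models.tip_of(im,'mandrel')[:3]: print(np.round(r['pixel']),r['score'],px(im,r['pixel'],0,s).round(1))
for r in models.tip_of(im2,'mandrel')[:3]: print(np.round(r['pixel']),r['score'],px(im2,r['pixel'],0).round(1))
az=np.arctan2(.927,-.375)
for z in (300,200,100,40): print(rel(s,*pose((648,-254,z),az,np.radians(30),-1)))
cv2.imwrite('pics/b2.png',np.vstack([cv2.resize(cv2.imread(f'pics/{c}.png'),(480,300),interpolation=3) for c in('w1','s2')]))
E
```

```text
[-0.35   0.76   1.146 -0.501 -2.261  0.468] [ 655.5 -271.4  400. ] 21.503458462519074 3.875
[316.  85.] 0.96 [ 615.8 -169.8    0. ]
[382.  71.] 0.76 [ 525.1 -231.5    0. ]
[352. 150.] 0.69 [ 614.7 -167.2    0. ]
[392. 146.] 0.55 [ 522.4 -243.8    0. ]
[319. 266.] 0.3 [493.4 217.3   0. ]
(array([33.6,  0.3, 96.1]), array([ 0.   , -0.   , -0.002]))
(array([ 83.6,   0.2, 182.7]), array([ 0.   , -0.   , -0.002]))
(array([133.5,   0. , 269.3]), array([ 0.   , -0.   , -0.002]))
(array([ 1.635e+02, -1.000e-01,  3.213e+02]), array([ 0.   , -0.   , -0.002]))
```

View pics/b2.png

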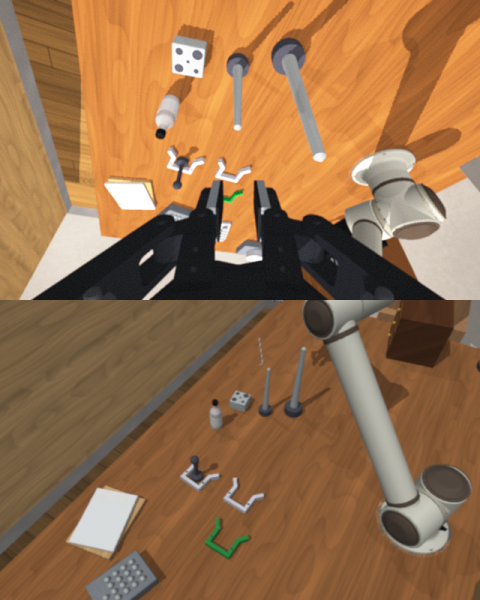

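Wrist view: the small mandrel's foot is at (237,62) and the big one's at (288,55), with the shut-ish fingers at the bottom. Side view: the forearm leaves the frame at the top. Here j4 = -0.5 and j1 = -0.35, so I'll fit a quick FK and check the forearm's clearance to the big mandrel along the plan.

```bash
cat > kin.py <<'E'
from h import *
from scipy.optimize import least_squares
D=[([-.982353,.384698,.00791,0,-1.194017,-.258581],[202.4,-591.29,231.3],[-.16419,.98643,0,0]),
   ([-.7932,.3663,.5611,-.0006,-1.764,-.4444],[318.8,-551.4,471.9],[-.1659,.9861,-.0005,.0007])]
def fk(q,g,s4=1,s5=1):
    h,L1,L2,Lt,off=g
    A=R.from_euler('z',q[0]); sh=np.array([0,0,h]); el=sh+A.apply([L1*np.sin(q[1]),0,L1*np.cos(q[1])])
    F=A*R.from_euler('y',q[1]-q[2])
    fe=el+F.apply([L2,0,0]); F=F*R.from_euler('x',s4*q[3])
    wr=fe+F.apply([0,-off,0]); F=F*R.from_euler('y',-s5*q[4])
    return sh,el,fe,wr,wr+F.apply([Lt,0,0]),F
if __name__=='__main__':
    s=arm.read_state(); D.append((s['joints'],s['position'],s['ee_rot']))
    for s4 in (1,-1):
        f=lambda g:np.concatenate([np.r_[fk(q,g,s4)[4]-np.array(p),100*(fk(q,g,s4)[5].apply([1,0,0])-R.from_quat(o).apply([0,0,1]))] for q,p,o in D])
        r=least_squares(f,[220,520,420,280,160]); print(s4,r.x.round(1),np.abs(r.fun).max())
E
python3 kin.py
```

```text
1 [-293.7  518.6  403.  -174.   141. ] 69.6513602347287
-1 [160.7 564.9 421.8 297.7 159.8] 0.02988554916794328
```

```bash
cat > plan.py <<'E'
from kin import *
G=[160.7,564.9,421.8,297.7,159.8]
lo=np.array([-3.14,-1.21,-1.07,-3.16,-2.99]);hi=np.array([3.14,2.06,1.41,2.05,-.16])
def ik(P,Rt,q0):
    f=lambda q:np.r_[fk(q,G,-1)[4]-P,200*(fk(q,G,-1)[5].apply([1,0,0])-Rt.apply([0,0,1]))]
    return least_squares(f,np.clip(q0,lo+1e-3,hi-1e-3),bounds=(lo,hi))
def segd(a,b,c,d):
    t=np.linspace(0,1,60)[:,None]; A=a+(b-a)*t; C=c+(d-c)*t
    return np.linalg.norm(A[:,None]-C[None],axis=2).min()
def check(pts,tilt,q):
    for M,az,D,z in pts:
        p=np.array([np.cos(az),np.sin(az)]); P,Rt=pose((M[0]-D*p[0],M[1]-D*p[1],z),az,tilt,-1)
        r=ik(P,Rt,q); q=r.x; k=fk(q,G,-1)
        ob={'big':((524,-235,0),(524,-235,305)),'self':((*M,24),(*M,220)),'oil':((733,-10,0),(733,-10,130)),'stake':((662,222,0),(662,222,114))}
        print(P.round(),q.round(2),'err',round(r.cost,3),'fe',k[2].round(),'wr',k[3].round(),{n:[round(segd(k[i],k[i+1],*map(np.array,o))) for i in (1,2,3)] for n,o in ob.items()})
E
python3 - <<'E'
from plan import *
q=arm.read_state()['joints'][:5]; M=(615,-170); E=(489,138); H=(492.5,213)
a1=np.arctan2(E[1]-M[1],E[0]-M[0]); a2=np.pi/2+.045
a2=np.pi/2-.045
for t in (30,24):
    check([(M,a1,90,100),(M,a1,90,10),(M,a1,33,10),((573,-67),a1,33,10),((531,36),a1,33,10),(E,a2,33,10),(H,a2,33,10)],np.radians(t),q)
E
```

```text
[ 649. -253.  100.] [-0.32  0.82  0.5  -0.39 -1.61] err 0.0 fe [ 770. -257.  415.] wr [ 705. -391.  358.] {'big': [189, 242, 126], 'self': [243, 257, 90], 'oil': [379, 379, 257], 'stake': [557, 576, 475]}
[ 649. -253.   10.] [-0.32  0.9   0.44 -0.39 -1.47] err 0.0 fe [ 778. -260.  322.] wr [ 705. -391.  268.] {'big': [139, 234, 126], 'self': [177, 209, 91], 'oil': [317, 318, 257], 'stake': [518, 537, 475]}
[ 627. -201.   10.] [-0.27  0.84  0.3  -0.42 -1.39] err 0.0 fe [ 754. -206.  323.] wr [ 684. -338.  268.] {'big': [154, 190, 109], 'self': [162, 164, 36], 'oil': [276, 276, 218], 'stake': [481, 485, 424]}
[585. -98.  10.] [-0.14  0.73  0.08 -0.47 -1.24] err 0.0 fe [ 706. -101.  326.] wr [ 642. -235.  268.] {'big': [195, 118, 109], 'self': [167, 161, 36], 'oil': [218, 218, 172], 'stake': [388, 388, 329]}
[543.   5.  10.] [ 0.01  0.65 -0.09 -0.54 -1.11] err 0.0 fe [654.   5. 329.] wr [ 600. -132.  268.] {'big': [261, 128, 128], 'self': [167, 157, 36], 'oil': [215, 205, 170], 'stake': [306, 306, 247]}
[488. 105.  10.] [ 0.15  0.5  -0.34 -0.77 -0.78] err 0.0 fe [546.  82. 342.] wr [481
[... 1012 characters left out ...]
10.  282.] {'big': [214, 110, 109], 'self': [157, 141, 36], 'oil': [215, 215, 172], 'stake': [363, 363, 329]}
[543.   5.  10.] [ 0.06  0.61 -0.14 -0.47 -1.01] err 0.0 fe [630.  39. 335.] wr [ 589. -107.  282.] {'big': [287, 144, 144], 'self': [152, 137, 36], 'oil': [234, 218, 172], 'stake': [289, 289, 247]}
[488. 105.  10.] [ 0.23  0.48 -0.37 -0.65 -0.71] err 0.0 fe [523. 125. 345.] wr [482. -16. 282.] {'big': [361, 223, 223], 'self': [131, 122, 36], 'oil': [330, 293, 255], 'stake': [287, 287, 210]}
[491. 180.  10.] [ 0.38  0.48 -0.36 -0.65 -0.66] err 0.0 fe [505. 204. 347.] wr [486.  59. 282.] {'big': [436, 297, 297], 'self': [128, 120, 36], 'oil': [380, 298, 275], 'stake': [281, 275, 176]}
```

All clear (over 100 mm from the big one). Descending behind the mandrel.

Request:
arm_command:
  rows:
    - {"grip":0.25,"linear":[27,0,53],"rot":[0,0,0]}
    - {"grip":0.25,"linear":[54,0,106],"rot":[0,0,0]}
    - {"grip":0.25,"linear":[81,0,159],"rot":[0,0,0]}
    - {"grip":0.25,"linear":[108,0,212],"rot":[0,0,0]}
    - {"grip":0.25,"linear":[135,0,265],"rot":[0,0,0]}
    - {"grip":0.25,"linear":[155,0,305],"rot":[0,0,0]}
    - {"grip":0.25,"linear":[170,0,332],"rot":[0,0,0]}
    - {"grip":0.25,"linear":[176,0,343],"rot":[0,0,0]}
    - {"grip":0.25,"linear":[176,0,343],"rot":[0,0,0]}
    - {"grip":0.25,"linear":[176,0,343],"rot":[0,0,0]}

```text
clock: 5.32
position: [650.2, -253.5, 18.6]
ee_rot: [0.802, -0.54, -0.212, -0.145]
contact_force: [0.7, 0.0, 0.7]
gripper_width: 21.4
grasp_force: 0.0
```

```bash
python3 - <<'E'
from h import *
s=arm.read_state(); im=imaging.get_image('wrist'); save(im,'w2.png')
print(s['joints'].round(3),s['position'].round(1),s['gripper_width'],s['clock'],s['contact_force'].round(1))
for r in models.tip_of(im,'mandrel')[:3]: print(np.round(r['pixel']),r['score'],px(im,r['pixel'],0,s).round(1))
for c in('top','side'):
    im2=imaging.get_image(c)
    for r in models.tip_of(im2,'mandrel')[:3]: print(c,np.round(r['pixel']),r['score'],px(im2,r['pixel'],0).round(1))
E
```

```text
[-0.322  0.891  0.439 -0.391 -1.48   0.815] [ 650.2 -253.5   18.6] 21.37796459717337 5.325 [0.7 0.  0.7]
[464. 279.] 0.8 [ 528.6 -235.7    0. ]
[317. 295.] 0.68 [ 616.8 -171.1    0. ]
top [403. 193.] 0.65 [ 614.8 -177.3    0. ]
top [422. 229.] 0.63 [ 522.6 -225.3    0. ]
side [353. 150.] 0.65 [ 614. -169.    0.]
side [390. 147.] 0.63 [ 526.5 -234.9   -0. ]
```

View pics/w2.png

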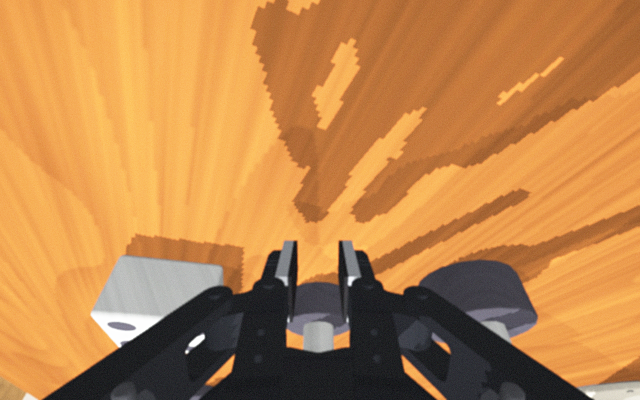

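The foot sits centred between the fingertips (column ~317, fingers at 290/350). Lower to about z 10 and close in on it.

Request:
arm_command:
  rows:
    - {"grip":0.25,"linear":[4.5,0,7.8],"rot":[0,0,0]}
    - {"grip":0.25,"linear":[4.5,0,7.8],"rot":[0,0,0]}
    - {"grip":0.25,"linear":[-8.5,0,15.3],"rot":[0,0,0]}
    - {"grip":0.25,"linear":[-21.5,0,22.8],"rot":[0,0,0]}
    - {"grip":0.25,"linear":[-28.4,0,26.8],"rot":[0,0,0]}
    - {"grip":0.25,"linear":[-31.9,0,28.8],"rot":[0,0,0]}
    - {"grip":0.25,"linear":[-31.9,0,28.8],"rot":[0,0,0]}

```text
clock: 6.5
position: [633.5, -213.6, 7.4]
ee_rot: [0.801, -0.54, -0.214, -0.145]
contact_force: [-1.0, -0.4, 0.1]
gripper_width: 21.7
grasp_force: 0.0
```

```bash
cat > look.py <<'E'
from h import *
import sys
def look(n):
    s=arm.read_state(); im=imaging.get_image('wrist'); save(im,n)
    print(s['joints'].round(3),s['position'].round(1),s['gripper_width'],s['clock'],s['contact_force'].round(1))
    z=R.from_quat(s['ee_rot']).as_matrix(); print('tool z',z[:,2].round(3),'x',z[:,0].round(3))
    for r in models.tip_of(im,'mandrel')[:2]: print('w',np.round(r['pixel']),round(r['score'],2),px(im,r['pixel'],0,s).round(1))
    for c in('top','side'):
        im2=imaging.get_image(c)
        for r in models.tip_of(im2,'mandrel')[:3]: print(c,round(r['score'],2),px(im2,r['pixel'],0).round(1))
    return s,im
if __name__=='__main__': look(sys.argv[1])
E
python3 look.py w3.png
```

```text
[-0.281  0.854  0.331 -0.41  -1.403  0.809] [ 633.5 -213.6    7.4] 21.672975825437607 6.5 [-1.  -0.4  0.1]
tool z [-0.186  0.463 -0.867] x [ 0.326 -0.803 -0.499]
w [494. 264.] 0.95 [ 526.3 -232.9    0. ]
w [317. 283.] 0.92 [ 616. -170.    0.]
top 0.55 [ 612.7 -178.     0. ]
side 0.86 [ 529.4 -233.6    0. ]
side 0.69 [ 614.5 -169.2    0. ]
```

Request:
arm_command:
  rows:
    - {"grip":0.25,"linear":[-5.3,0,0.8],"rot":[0,0,0]}
    - {"grip":0.25,"linear":[-9.7,0,3.3],"rot":[0,0,0]}
    - {"grip":0.25,"linear":[-14.0,0,5.8],"rot":[0,0,0]}
    - {"grip":0.25,"linear":[-19.2,0,8.8],"rot":[0,0,0]}
    - {"grip":0.25,"linear":[-25.2,0,12.3],"rot":[0,0,0]}
    - {"grip":0.25,"linear":[-31.3,0,15.8],"rot":[0,0,0]}
    - {"grip":0.25,"linear":[-38.2,0,19.8],"rot":[0,0,0]}
    - {"grip":0.25,"linear":[-43.4,0,22.8],"rot":[0,0,0]}
    - {"grip":0.25,"linear":[-43.4,0,22.8],"rot":[0,0,0]}

```text
clock: 7.92
position: [614.7, -167.2, 9.2]
ee_rot: [0.801, -0.54, -0.215, -0.145]
contact_force: [0.4, -2.2, 0.6]
gripper_width: 21.1
grasp_force: 0.7
```

```bash
python3 look.py w4.png
```

```text
[-0.229  0.801  0.223 -0.434 -1.337  0.791] [ 614.7 -167.2    9.2] 21.12823408216167 7.925 [ 0.4 -2.2  0.6]
tool z [-0.187  0.464 -0.866] x [ 0.326 -0.802 -0.5  ]
w [321. 267.] 0.56 [ 601.5 -140.8    0. ]
top 0.62 [ 603.  -137.1    0. ]
side 0.78 [ 521.6 -234.1    0. ]
side 0.66 [ 599.9 -135.3    0. ]
```

View pics/w4.png

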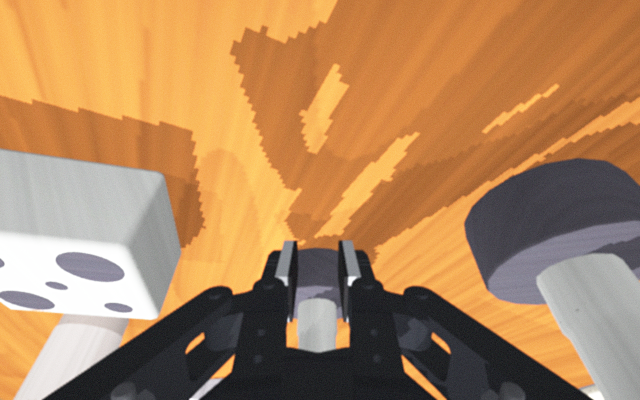

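The foot is in the cradle between the fingers (columns 290–350), upright, shaft clear. It's at about (602,-138). I'll keep pushing straight.

Request:
arm_command:
  rows:
    - {"grip":0.25,"linear":[-5,0,2.9],"rot":[0,0,0]}
    - {"grip":0.25,"linear":[-12,0,6.9],"rot":[0,0,0]}
    - {"grip":0.25,"linear":[-20,0,11.5],"rot":[0,0,0]}
    - {"grip":0.25,"linear":[-28,0,16.2],"rot":[0,0,0]}
    - {"grip":0.25,"linear":[-36,0,20.8],"rot":[0,0,0]}
    - {"grip":0.25,"linear":[-44,0,25.4],"rot":[0,0,0]}
    - {"grip":0.25,"linear":[-52,0,30],"rot":[0,0,0]}
    - {"grip":0.25,"linear":[-60,0,34.6],"rot":[0,0,0]}
    - {"grip":0.25,"linear":[-68,0,39.3],"rot":[0,0,0]}
    - {"grip":0.25,"linear":[-76,0,43.9],"rot":[0,0,0]}

```text
clock: 9.48
position: [582.0, -86.4, 9.0]
ee_rot: [0.801, -0.54, -0.214, -0.145]
contact_force: [0.6, -3.5, -1.7]
gripper_width: 21.5
grasp_force: 1.5
```

Request:
arm_command:
  rows:
    - {"grip":0.25,"linear":[-8,0,4.6],"rot":[0,0,0]}
    - {"grip":0.25,"linear":[-16,0,9.2],"rot":[0,0,0]}
    - {"grip":0.25,"linear":[-24,0,13.9],"rot":[0,0,0]}
    - {"grip":0.25,"linear":[-32,0,18.5],"rot":[0,0,0]}
    - {"grip":0.25,"linear":[-40,0,23.1],"rot":[0,0,0]}
    - {"grip":0.25,"linear":[-48,0,27.7],"rot":[0,0,0]}
    - {"grip":0.25,"linear":[-56,0,32.3],"rot":[0,0,0]}
    - {"grip":0.25,"linear":[-63,0,36.4],"rot":[0,0,0]}
    - {"grip":0.25,"linear":[-67,0,38.7],"rot":[0,0,0]}
    - {"grip":0.25,"linear":[-67,0,38.7],"rot":[0,0,0]}

```text
clock: 10.72
position: [552.7, -14.4, 9.0]
ee_rot: [0.801, -0.54, -0.215, -0.145]
contact_force: [0.7, -0.6, -0.6]
gripper_width: 21.8
grasp_force: 0.5
```

```bash
python3 look.py w5.png
```

```text
[-0.024  0.664 -0.056 -0.531 -1.136  0.706] [552.7 -14.4   9. ] 21.82961457332009 10.725 [ 0.7 -0.6 -0.6]
tool z [-0.187  0.464 -0.866] x [ 0.325 -0.803 -0.5  ]
w [317. 271.] 0.93 [540.2  17.    0. ]
top 0.64 [537.3   8.7   0. ]
top 0.39 [ 723.3 -156.5    0. ]
side 0.96 [ 520.9 -224.9    0. ]
side 0.78 [539.9  17.4   0. ]
```

Request:
arm_command:
  rows:
    - {"grip":0.25,"linear":[-5,0,2.9],"rot":[0,0,0]}
    - {"grip":0.25,"linear":[-12,0,6.9],"rot":[0,0,0]}
    - {"grip":0.25,"linear":[-20,0,11.5],"rot":[0,0,0]}
    - {"grip":0.25,"linear":[-28,0,16.2],"rot":[0,0,0]}
    - {"grip":0.25,"linear":[-36,0,20.8],"rot":[0,0,0]}
    - {"grip":0.25,"linear":[-44,0,25.4],"rot":[0,0,0]}
    - {"grip":0.25,"linear":[-52,0,30],"rot":[0,0,0]}
    - {"grip":0.25,"linear":[-60,0,34.6],"rot":[0,0,0]}
    - {"grip":0.25,"linear":[-67,0,38.7],"rot":[0,0,0]}
    - {"grip":0.25,"linear":[-74,0,42.7],"rot":[0,0,0]}

```text
clock: 12.28
position: [520.9, 64.4, 8.9]
ee_rot: [0.801, -0.54, -0.214, -0.145]
contact_force: [1.0, -2.6, -0.4]
gripper_width: 21.5
grasp_force: 1.7
```

Request:
arm_command:
  rows:
    - {"grip":0.25,"linear":[-7,0,4],"rot":[0,0,0]}
    - {"grip":0.25,"linear":[-14,0,8.1],"rot":[0,0,0]}
    - {"grip":0.25,"linear":[-21,0,12.1],"rot":[0,0,0]}
    - {"grip":0.25,"linear":[-27,0,15.6],"rot":[0,0,0]}
    - {"grip":0.25,"linear":[-32,0,18.5],"rot":[0,0,0]}
    - {"grip":0.25,"linear":[-35,0,20.2],"rot":[0,0,0]}
    - {"grip":0.25,"linear":[-35,0,20.2],"rot":[0,0,0]}

```text
clock: 13.15
position: [505.6, 102.0, 8.8]
ee_rot: [0.801, -0.54, -0.214, -0.145]
contact_force: [1.2, -2.4, -0.3]
gripper_width: 21.3
grasp_force: 0.9
```

```bash
python3 - <<'E'
from look import *
s,im=look('w6.png')
from bay import fit
R0=R.from_quat(s['ee_rot']); x=R0.as_matrix()[:,0]; az=np.arctan2(-x[1],-x[0]); D=32
M=s['position'][:2]+D*np.array([np.cos(az),np.sin(az)]); print('M est',M.round(1),np.degrees(az))
for f in (.2,.4,.6,.8,1):
    a=az+f*(np.radians(89)-az); p=np.array([np.cos(a),np.sin(a)]); DD=D+3
    print(f,rel(s,*pose((*(M-DD*p),9.5),a,np.radians(30),-1)))
E
```

```text
[ 0.17   0.589 -0.195 -0.618 -1.004  0.611] [505.6 102.    8.8] 21.267438569763325 13.15 [ 1.2 -2.4 -0.3]
tool z [-0.187  0.464 -0.866] x [ 0.325 -0.803 -0.5  ]
w [320. 267.] 0.85 [493.3 128.    0. ]
top 0.8 [ 513.7 -237.6    0. ]
side 0.94 [ 524.2 -226.3    0. ]
side 0.76 [491.9 135.3   0. ]
side 0.24 [487.3 219.4   0. ]
M est [493.6 131.6] 112.05315625452019
0.2 (array([ 2.2,  2.8, -2. ]), array([ 0.039, -0.   ,  0.07 ]))
0.4 (array([ 1.9,  5.6, -1.9]), array([ 0.08 , -0.   ,  0.139]))
0.6 (array([ 1.4,  8.4, -1.6]), array([ 0.12 , -0.   ,  0.209]))
0.8 (array([ 0.7, 11.1, -1.2]), array([ 0.16 , -0.   ,  0.279]))
1 (array([-0.2, 13.7, -0.7]), array([ 0.2  , -0.   ,  0.348]))
```

Request:
arm_command:
  rows:
    - {"grip":0.25,"linear":[2.6,0,-1.5],"rot":[0,0,0]}
    - {"grip":0.25,"linear":[2.2,2.8,-2],"rot":[0.039,0,0.07]}
    - {"grip":0.25,"linear":[1.9,5.6,-1.9],"rot":[0.08,0,0.139]}
    - {"grip":0.25,"linear":[1.4,8.4,-1.6],"rot":[0.12,0,0.209]}
    - {"grip":0.25,"linear":[0.7,11.1,-1.2],"rot":[0.16,0,0.279]}
    - {"grip":0.25,"linear":[-0.2,13.7,-0.7],"rot":[0.2,0,0.348]}
    - {"grip":0.25,"linear":[-0.2,13.7,-0.7],"rot":[0.2,0,0.348]}
    - {"grip":0.25,"linear":[-0.2,13.7,-0.7],"rot":[0.2,0,0.348]}

```text
clock: 14.45
position: [493.6, 96.1, 9.6]
ee_rot: [-0.678, 0.688, 0.181, 0.184]
contact_force: [0.1, 0.6, 0.9]
gripper_width: 21.2
grasp_force: 0.0
```

```bash
python3 - <<'E'
from look import *
s,im=look('w7.png')
p=np.array([-.015,1]); 
for d in (10,70,82,84): print(d,rel(s,*pose((s['position'][0]-.012*d,s['position'][1]+d,9),np.radians(89),np.radians(30),-1)))
E
```

```text
[ 0.132  0.512 -0.321 -0.752 -0.808  0.404] [493.6  96.1   9.6] 21.175648321561688 14.45 [0.1 0.6 0.9]
tool z [ 0.009  0.499 -0.866] x [-0.013 -0.866 -0.499]
w [318. 271.] 0.75 [493.7 131.5   0. ]
top 0.64 [ 521.2 -228.6    0. ]
top 0.56 [500.1 134.9   0. ]
top 0.51 [489.5 131.1   0. ]
side 0.79 [492.1 122.6   0. ]
side 0.7 [ 523.  -227.9    0. ]
10 (array([-8.4,  0.3,  5.5]), array([ 0.   , -0.001,  0.002]))
70 (array([-60.4,   1.9,  35.4]), array([ 0.   , -0.001,  0.002]))
82 (array([-70.7,   2.3,  41.4]), array([ 0.   , -0.001,  0.002]))
84 (array([-72.5,   2.3,  42.4]), array([ 0.   , -0.001,  0.002]))
```

View pics/w7.png

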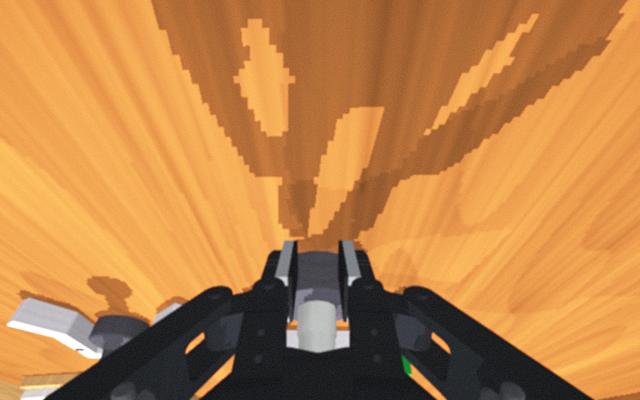

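The foot is still centred in the cradle, and the back wall shows between the fingers at (340,338). Now I push into the bay, slower at the end.

Request:
arm_command:
  rows:
    - {"grip":0.25,"linear":[-5,0.2,2.9],"rot":[0,0,0]}
    - {"grip":0.25,"linear":[-11,0.4,6.4],"rot":[0,0,0]}
    - {"grip":0.25,"linear":[-18,0.6,10.4],"rot":[0,0,0]}
    - {"grip":0.25,"linear":[-25,0.8,14.4],"rot":[0,0,0]}
    - {"grip":0.25,"linear":[-32,1.0,18.5],"rot":[0,0,0]}
    - {"grip":0.25,"linear":[-39,1.2,22.5],"rot":[0,0,0]}
    - {"grip":0.25,"linear":[-46,1.5,26.5],"rot":[0,0,0]}
    - {"grip":0.25,"linear":[-52,1.7,30],"rot":[0,0,0]}
    - {"grip":0.25,"linear":[-57,1.8,32.9],"rot":[0,0,0]}
    - {"grip":0.25,"linear":[-61,1.9,35.2],"rot":[0,0,0]}

```text
clock: 16.0
position: [492.5, 166.9, 9.4]
ee_rot: [-0.677, 0.689, 0.181, 0.184]
contact_force: [-0.1, -3.2, -0.7]
gripper_width: 21.5
grasp_force: 1.6
```

Request:
arm_command:
  rows:
    - {"grip":0.25,"linear":[-3,0.1,1.7],"rot":[0,0,0]}
    - {"grip":0.25,"linear":[-5,0.2,2.9],"rot":[0,0,0]}
    - {"grip":0.25,"linear":[-6.5,0.2,3.8],"rot":[0,0,0]}
    - {"grip":0.25,"linear":[-8,0.3,4.6],"rot":[0,0,0]}
    - {"grip":0.25,"linear":[-9,0.3,5.2],"rot":[0,0,0]}
    - {"grip":0.25,"linear":[-9,0.3,5.2],"rot":[0,0,0]}

```text
clock: 16.75
position: [492.5, 177.1, 9.4]
ee_rot: [-0.677, 0.689, 0.181, 0.184]
contact_force: [0.5, -1.9, -0.3]
gripper_width: 21.3
grasp_force: 1.3
```

```bash
python3 look.py w8.png
```

```text
[ 0.29   0.508 -0.318 -0.786 -0.738  0.286] [492.5 177.1   9.4] 21.256830542338246 16.75 [ 0.5 -1.9 -0.3]
tool z [ 0.009  0.499 -0.866] x [-0.015 -0.866 -0.499]
w [320. 269.] 0.78 [491.3 209.3   0. ]
top 0.74 [ 520.1 -226.6    0. ]
side 0.9 [ 523.5 -233.4    0. ]
side 0.63 [490.3 207.1   0. ]
```

View pics/w8.png

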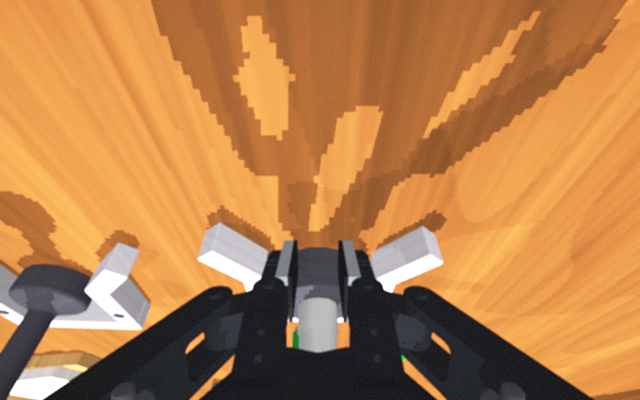

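In the bay symmetrically, with wings at (235,255) and (410,260). Force is still just friction, so I creep on to the wall.

Request:
arm_command:
  rows:
    - {"grip":0.25,"linear":[-0.9,0,0.5],"rot":[0,0,0]}
    - {"grip":0.25,"linear":[-1.7,0,1],"rot":[0,0,0]}
    - {"grip":0.25,"linear":[-2.6,0,1.5],"rot":[0,0,0]}
    - {"grip":0.25,"linear":[-2.6,0,1.5],"rot":[0,0,0]}

```text
clock: 17.55
position: [492.5, 180.1, 9.5]
ee_rot: [-0.677, 0.689, 0.181, 0.185]
contact_force: [0.2, -3.1, -1.2]
gripper_width: 21.2
grasp_force: 1.4
```

Request:
arm_command:
  rows:
    - {"grip":0.25,"linear":[-0.9,0,0.5],"rot":[0,0,0]}
    - {"grip":0.25,"linear":[-0.9,0,0.5],"rot":[0,0,0]}

```text
clock: 17.8
position: [492.5, 181.1, 9.4]
ee_rot: [-0.677, 0.689, 0.181, 0.184]
contact_force: [-0.5, -1.9, -1.2]
gripper_width: 21.2
grasp_force: 1.4
```

Request:
arm_command:
  rows:
    - {"grip":0.25,"linear":[-0.9,0,0.5],"rot":[0,0,0]}
    - {"grip":0.25,"linear":[-0.9,0,0.5],"rot":[0,0,0]}

```text
clock: 18.05
position: [492.5, 182.1, 9.5]
ee_rot: [-0.677, 0.689, 0.181, 0.185]
contact_force: [0.1, -3.2, -1.7]
gripper_width: 21.5
grasp_force: 1.4
```

Request:
arm_command:
  rows:
    - {"grip":0.25,"linear":[-0.7,0,0.4],"rot":[0,0,0]}
    - {"grip":0.25,"linear":[-0.7,0,0.4],"rot":[0,0,0]}

```text
clock: 18.3
position: [492.6, 182.4, 9.4]
ee_rot: [-0.677, 0.689, 0.181, 0.184]
contact_force: [-0.4, -4.7, -0.2]
gripper_width: 21.5
grasp_force: 2.2
```

Request:
arm_command:
  rows:
    - {"grip":0.25,"linear":[-0.7,0,0.4],"rot":[0,0,0]}
    - {"grip":0.25,"linear":[-0.7,0,0.4],"rot":[0,0,0]}

```text
clock: 18.55
position: [492.6, 182.6, 9.3]
ee_rot: [-0.678, 0.689, 0.18, 0.184]
contact_force: [0.3, -7.6, 0.0]
gripper_width: 21.4
grasp_force: 3.0
```

Request:
arm_command:
  rows:
    - {"grip":0.25,"linear":[-0.7,0,0.4],"rot":[0,0,0]}
    - {"grip":0.25,"linear":[-0.7,0,0.4],"rot":[0,0,0]}

```text
clock: 18.8
position: [492.6, 182.7, 9.3]
ee_rot: [-0.678, 0.689, 0.18, 0.184]
contact_force: [-0.4, -9.8, 0.3]
gripper_width: 21.2
grasp_force: 3.9
```

```bash
python3 - <<'E'
from look import *
from bay import fit
s,im=look('w9.png'); 
for d in (15,50,90): print(d,rel(s,*pose((s['position'][0],s['position'][1]-d,9.5),np.radians(89),np.radians(30),-1)))
print(rel(s,*pose((s['position'][0],s['position'][1]-110,200),np.radians(89),np.radians(30),-1)))
E
```

```text
[ 0.303  0.508 -0.318 -0.784 -0.731  0.274] [492.6 182.7   9.3] 21.16724248258001 18.8 [-0.4 -9.8  0.3]
tool z [ 0.009  0.497 -0.868] x [-0.014 -0.867 -0.497]
w [322. 269.] 0.85 [490.3 215.2   0. ]
w [ 60. 272.] 0.37 [658.7 216.1   0. ]
top 0.86 [ 516.3 -229.6    0. ]
side 0.83 [ 527.4 -233.4    0. ]
side 0.77 [494.6 218.1   0. ]
15 (array([12.9, -0.2, -7.6]), array([-0.   , -0.003,  0.001]))
50 (array([ 43.3,  -0.8, -25. ]), array([-0.   , -0.003,  0.001]))
90 (array([ 78. ,  -1.5, -44.9]), array([-0.   , -0.003,  0.001]))
(array([   0.6,   -2. , -220.1]), array([-0.   , -0.003,  0.001]))
```

The wall is reached: force rises to 10 N with no more advance. Backing straight off, then rising for a check.

Request:
arm_command:
  rows:
    - {"grip":0.25,"linear":[2,0,-1.2],"rot":[0,0,0]}
    - {"grip":0.25,"linear":[5,0,-2.9],"rot":[0,0,0]}
    - {"grip":0.25,"linear":[13,-0.2,-7.6],"rot":[0,0,0]}
    - {"grip":0.25,"linear":[28,-0.5,-16.2],"rot":[0,0,0]}
    - {"grip":0.25,"linear":[48,-0.8,-28],"rot":[0,0,0]}
    - {"grip":0.25,"linear":[78,-1.5,-45],"rot":[0,0,0]}
    - {"grip":0.25,"linear":[70,-2,-100],"rot":[0,0,0]}
    - {"grip":0.25,"linear":[50,-2,-150],"rot":[0,0,0]}
    - {"grip":0.25,"linear":[35,-2,-200],"rot":[0,0,0]}
    - {"grip":0.25,"linear":[35,-2,-200],"rot":[0,0,0]}

```text
clock: 20.35
position: [494.6, 52.7, 169.8]
ee_rot: [-0.678, 0.688, 0.177, 0.188]
contact_force: [0.1, 0.2, -0.6]
gripper_width: 21.2
grasp_force: 0.0
```

```bash
python3 - <<'E'
from look import *
s,im=look('w10.png'); ims=imaging.get_image('side'); save(ims,'s10.png'); it=imaging.get_image('top'); save(it,'t10.png')
for im_,st in((ims,None),(im,s)): print('bay back-inner edge z18, foot home circle', [np.round(proj(im_,(492.5+a,213+b,18),st)) for a,b in((-30,25),(30,25))])
u,v=map(int,proj(ims,(492,213,60))); a=cv2.imread('pics/s10.png')[v-70:v+70,u-95:u+95]
u,v=map(int,proj(it,(492,213,60))); b=cv2.imread('pics/t10.png')[max(0,v-70):v+70,u-95:u+95]
u,v=map(int,proj(im,(492,213,20),s)); print(u,v)
W=cv2.imread('pics/w10.png')[:,:]
f=lambda x:cv2.resize(x,(400,295),interpolation=2)
cv2.imwrite('pics/c10.png',np.vstack([np.hstack([f(a),f(b)]),np.hstack([f(W),np.zeros((295,400,3),np.uint8)])]))
E
```

```text
[ 0.076  0.27  -0.221 -0.592 -1.095  0.191] [494.6  52.7 169.8] 21.248854745256104 20.35 [ 0.1  0.2 -0.6]
tool z [ 0.018  0.499 -0.866] x [-0.01  -0.866 -0.499]
w [323. 209.] 0.96 [491.5 215.2   0. ]
top 0.83 [483.3 209.3   0. ]
top 0.57 [ 526.2 -225.3    0. ]
top 0.45 [ 720.2 -157.     0. ]
side 0.93 [492.1 212.5   0. ]
side 0.54 [ 526.6 -228.6    0. ]
bay back-inner edge z18, foot home circle [array([326., 275.]), array([304., 263.])]
bay back-inner edge z18, foot home circle [array([345., 230.]), array([300., 230.])]
323 219
```

View pics/c10.png

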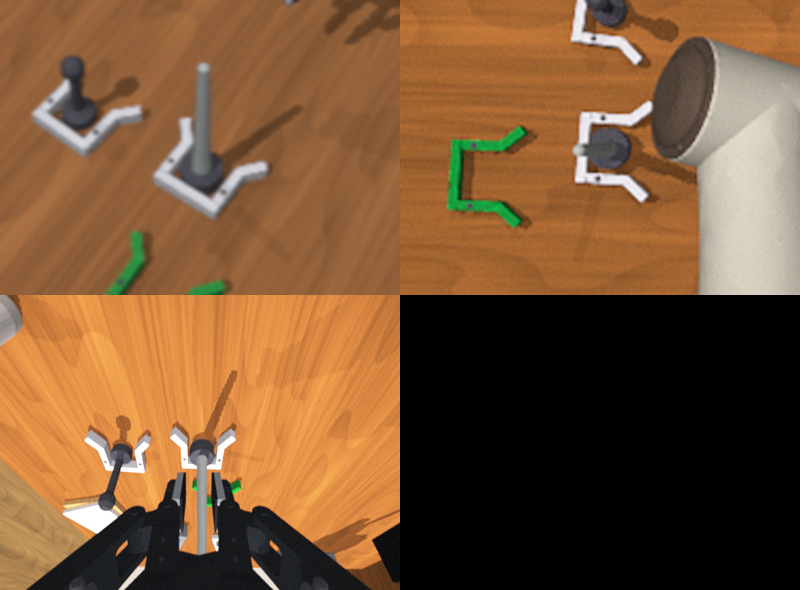

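The mandrel stands upright in the empty bay, its foot against the back wall (top crop: foot edge ~592 against the wall's inner face ~590). The stake and its bay are undisturbed, and the arm is clear.

```bash
python3 -c "
from bench import job
print(job.job_done())"
```

```text
the job is handed in; nothing more can be done
None
```

The small mandrel was pushed low on its foot into the empty bay and stands upright with its foot against the back wall; the arm is clear, and the job was handed in at about 20 s on the clock.

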